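# Index the sweet-mould under the filling spout and brake it

### The arm

A 6-joint arm with a two-finger parallel gripper is mounted at the origin on the work surface. World frame = base frame: x ahead of the robot, y to its left, z up, the work surface at z = 0. Lengths are in m, angles in degrees, forces in N, time in s.
With the tool pointing down it reaches from about 0.375 to 0.9 m from the base axis. Payload 3.1 kg.
Tool frame: the origin (TCP) lies between the finger pads; the fingertips stand 17 mm ahead of it and the grasp point (between the pads) lies 2 mm behind it; z points along the fingers, y is the line along which they close (so a half turn about z gives the same grasp; the last joint's range is limited). The gripper opens to 85 mm and grips with 20 to 120 N. Pads are 22 mm wide; open, the fingers measure 114 mm over their backs; the gripper's body (76 mm by 85 mm) begins 54 mm behind the grasp point. The pads swing forward as they close: fully open they stand 13 mm farther back than shut.
Start: joints at [-78.753, 30.224, 82.088, -0, 67.689, -10.227], TCP at [0.229, -0.582, 0.248] pointing down, gripper open.
Joint ranges: [-176.69, 176.69], [-43.24, 126.21], [12.49, 139.97], [-82, 262], [0, 151.66], [-163.58, 163.58]. Speed limits (degrees/s): [159.86, 159.86, 180, 180, 180, 180].

### API

Orientations are given as [roll, pitch, yaw] about the fixed x, y, z axes, in that order (R = Rz(yaw) Ry(pitch) Rx(roll)).
In Python, from station import ctrl gives the robot as it stands.
- The arm moves only by the tool play_rows, never from a script. Its argument "deltas" is a list of rows, each an object with "xyz": the shift along the world's x, y, z in mm, a list of three; "rot": the turn, a rotation vector about the world's x, y, z in degrees, a list of three. In form: [{"xyz": [tx, ty, tz], "rot": [rx, ry, rz]}, ...]. A call has 1 to 10 rows; each row shifts and turns the commanded pose from where the row before left it; what a row does not reach is not made up. A row lasts 1/12 s, in which the tool goes at most 41.7 mm and 7.16 degrees, less where a joint would pass 70% of its speed; a pose out of reach is approached as far as the arm can. A call with a gripper value outside its range is refused whole. "claw" is the gripper command: -1 is fully open, 1 is shut, values between are in proportion, set as the call begins (left out, the last holds). The fingers move at their own pace and stop on an object; "grip_force" is the grip in N (left out, the last holds). Time passes only in rows, so rows that do not move let the fingers close. It gives the time, the measured TCP pose, the force, the opening and the grip force at its end, in the units of the state.
- ctrl.state(): the state, without advancing time (a new reading comes with each control period).
- ctrl.grab_frame(name): name is "scene" or "top" or "wrist"; returns the picture (480x640x3 uint8, blue, green, red); there is no depth.
- ctrl.camera_model(name): a dict with "mtx" (3x3 intrinsics, pixels), "R" (3x3) and "t" (3): a world point X has camera coordinates R X + t; the wrist camera has in their place "hand_eye" (4x4, takes a point from camera to tool coordinates, whose origin is the TCP and whose axes are the flange's). Camera axes: x right, y down, z forward; pixel columns grow to the right and rows downward; lengths in m; the calibration is good to about 2 mm. A picture is of the moment at which its call begins: read the wrist's pose just before it. camera_model takes no time and is no camera call.
- ctrl.finish_job(): hands the job in; it is judged then, once.
Trained networks look in the newest picture that a camera, given by its name, has taken for a name from the list of things; names that differ only in an ending like _2 or _b are one class to them, and where a whole thing is asked for, a point or a joint stands for the part that bears it (a point fixed in the world has none). Each returns a list of dicts, best first, with "conf" (0 to 1); they miss things now and then, are a little off and sometimes report something else, mostly with a low value. They report only what shows in the picture. A call takes as long as a camera call.
- ctrl.search_frame(camera, thing): "extent" ([centre column, centre row, width, height] as shares, 0 to 1, of the picture: columns of its width, rows of its height, round what is visible of it).
- ctrl.regions_of(camera, thing): "pixels" (480x640 bool, what is visible of it) and "extent" ([centre column, centre row, width, height] as shares, 0 to 1, of the picture: columns of its width, rows of its height, round what is visible of it).
- ctrl.spot_point(camera, thing): "location" ([column, row] as shares, 0 to 1, of the picture: columns of its width, rows of its height: a listed point, or the origin of a listed thing).
The state is a dict: "clock": time; "joints": joint angles; "joint_velocities": joint speeds; "joint_torque": joint torques, N m; "eef_pos": TCP position; "tcp_rot": TCP orientation; "ft_force": force on the tool from outside, world axes, zero at the start; "wrist_torque": the same for the moment, N m; "opening": finger opening in m; "grip_force": force on a finger pad.
Only numpy, scipy, OpenCV 4.12 (cv2) and the standard library are available. Lean on these libraries where they do the work, as an engineer would, in place of code of your own. Each camera call takes 0.05 s, during which the arm holds its last target. There are 200 camera calls.

### The job

Set up the filling jig: slide the carriage, which has a slanted handle, so that the large round hollow of the mould stands centred under the fixed spout and pause there for a good second, then bring the square hollow centred under the spout and let go of the handle. With the square hollow still there, push the brake lever fully over, away from the robot. Do not bump the bridge that carries the spout, and leave the other things on the stool undisturbed.

Things in the scene. Friction and masses are not known exactly. Their poses are not given: they have to be found in the camera images.
- jig: Fixed plywood base board, 370 x 340 x 18 mm. Origin on the table under the middle of the cross-slides; board x -130 to +240 mm, y +-170 mm. Its axes are the slide directions: x points to the robot's left (within 12 deg), y towards the robot. It carries steel rails, a grey plastic saddle and the dark wooden carriage, 160 x 160 mm, top 64 mm above the table. Never moves.
- saddle (a joint): Slide of saddle, carriage and mould together along the jig's y axis, m, -0.055 (away from the robot) to 0.055 (towards it), 0 = centred on the jig's origin. About 1 to 2 N of friction; stays where it is left.
- carriage (a joint): Slide of carriage and mould along the jig's x axis, m, -0.055 (to the right, seen from the robot) to 0.055 (to the left), 0 = centred on the jig's origin. About 1 to 2 N of friction; stays where it is left.
- handle_grip (a point): Grip point on the centre line of the carriage's pale wooden handle; axes as the jig's. Bar 16 x 24 mm (24 along jig y: close the fingers along y), 85 mm long, from the carriage's right (-x) edge, leaning 35 deg from vertical to the right (-x). The point is 55 mm up it, 103 mm above the table. It ends below the bridge's bar: grip with the tool leaning to the right along the handle, not upright.
- round_hollow (a point): Centre of the large round hollow (38 mm wide, 12 mm deep) at the upper face of the mould, 82 mm above the table, 38 mm from the mould's centre on its left (away from the handle). The mould is an aluminium plate, 130 x 130 x 18 mm, clamped at some angle (within 30 deg) about the carriage's centre; it does not turn. It also has an unused small round hollow (22 mm) and slot (66 x 18 mm).
- square_hollow (a point): Centre of the square hollow at the mould's upper face: 36 x 36 mm, 12 mm deep, 38 mm from the mould's centre on the handle's side, opposite the large round one.
- spout_tip (a point): Lower end of the fixed steel spout, 8 mm across at the tip and 18 mm above, pointing straight down, 7 mm above the mould's face (89 mm above the table). It never moves. Either hollow counts as centred when it is within 6 mm horizontally of this point.
- bridge: Fixed aluminium bridge, axes as the jig's; origin straight below the spout, 18 mm above the table. Two posts 22 x 22 mm at x = -58 mm, y = +-150 mm; between them a cross bar along y, x from -73 to -55 mm, underside 235 mm and top 255 mm above the table; a short arm from the bar holds the spout at x = 0. Do not push against it (over 10 N fails).
- brake (a joint): Angle of the brake lever, rad: 0 = leaning towards the robot (off), 1.0 = fully over, leaning away from the robot (on). Turns about the jig's x axis with almost no effort (about 1 N at the knob) and stays where it is left. It is on above 0.85. It does not itself hold the carriage.
- brake_tip (a point): Centre of the black ball knob (26 mm) on the brake lever, a 10 mm steel rod; its axes turn with it. The pivot is at jig x = 200 mm, y = 60 mm, 40 mm above the table, 80 mm from the ball's centre; it swings along jig y. The ball is 38 mm towards the robot (+y) from the pivot when off, 38 mm beyond it when on, 110 mm above the table in both, 120 mm at mid swing.
- jar: Bystander: small glass jar, 40 mm wide, 55 mm high, standing on the far left part of the jig's board, beyond the brake lever; origin under its centre.
- mortar: Bystander: wide granite mortar, 195 mm across, 115 mm high; origin under its centre.
- pestle: Bystander: stone pestle, a round bar 42 mm thick and 170 mm long, lying; origin at its underside's middle.
- tray: Bystander: steel tray, 200 x 260 x 22 mm; origin under its centre.
- plate: Bystander: green melamine plate, 200 mm across, 22 mm high; origin under its centre.
- bottle: Bystander: brown sauce bottle, 62 mm wide, 200 mm high; origin under its centre.
- spoon: Bystander: spoon lying on the table; origin under its middle.

How it is judged:
By the outcome, as a careful person would: the job done as asked, in the order asked, and still so for the second after the job is handed in, with the robot touching nothing.
It also fails if it takes over 54 s, if anything falls off the work surface, if the arm or the gripper's body presses on something with over 40 N, if the wrist force passes 120 N, or if a joint passes its speed limit or range.

## Working session

There is one attempt and no reset: what is moved stays moved. The work goes in short steps, Python scripts to look and compute and a tool call to move; the robot and the scene stay as the last step left them, time stands still between calls to the robot, and variables do not carry over. Pictures are saved under pics/ and viewed, at most 10 in all, crops included, and the job is handed in when it is done.

Besides the shell and the picture viewer there is one more tool, called after "Emit:" as name([rows], argument=value, ...), one row to a line, values as JSON. play_rows: Moves the arm, as the interface text tells. Its arguments: {"type":"object","properties":{"deltas":{"type":"array"},"claw":{"type":"number"},"grip_force":{"type":"number"}},"required":["deltas"]}

```bash
ls; mkdir -p pics
cat > h.py <<'E'
import numpy as np, cv2
from station import ctrl
from scipy.spatial.transform import Rotation as Ro
def cam(n):
    m=ctrl.camera_model(n)
    if 'R' in m: return np.array(m['mtx']),np.array(m['R']),np.array(m['t'])
    s=ctrl.state(); T=np.eye(4);T[:3,:3]=Ro.from_euler('xyz',s['tcp_rot'],degrees=True).as_matrix();T[:3,3]=s['eef_pos']
    C=np.linalg.inv(T@np.array(m['hand_eye'])); return np.array(m['mtx']),C[:3,:3],C[:3,3]
def ray(n,loc,z):
    K,R,t=cam(n); u=np.array([loc[0]*640,loc[1]*480,1]); d=R.T@np.linalg.inv(K)@u; c=-R.T@t
    return c+d*(z-c[2])/d[2]
def proj(n,X):
    K,R,t=cam(n); p=K@(R@np.asarray(X)+t); return p[:2]/p[2]
E
python3 - <<'E'
from h import *
print(ctrl.state())
for n in ['scene','top']:
    im=ctrl.grab_frame(n); cv2.imwrite(f'pics/{n}0.png',im)
    K,R,t=cam(n); print(n,-R.T@t, K[0,0])
    for th,z in [('jig',0),('handle_grip',.103),('round_hollow',.082),('square_hollow',.082),('spout_tip',.089),('bridge',.018),('brake_tip',.11),('jar',.018),('mortar',0),('bottle',0),('tray',0),('plate',0),('pestle',0),('saddle',0),('carriage',.0)]:
        try: r=ctrl.spot_point(n,th)
        except Exception as e: print(th,e); continue
        for q in r[:2]: print(th,round(q['conf'],2),np.array(q['location'])*[640,480],ray(n,q['location'],z).round(4))
E
```

```text
pics
{'clock': 0.0, 'joints': array([-7.87553211e+01,  3.02782668e+01,  8.21562795e+01,  9.82652592e-05,
        6.76880094e+01, -1.02278070e+01]), 'joint_velocities': array([ 0.02289005,  0.00052715, -0.051019  ,  0.01855746, -0.04815191,
        0.06840839]), 'joint_torque': array([ 7.04891263e-04, -4.42351770e+01, -1.78023612e+01, -6.48348737e-05,
        8.48212367e-03, -2.75324425e-06]), 'eef_pos': array([ 0.22867368, -0.58094321,  0.24734166]), 'tcp_rot': array([-1.79879408e+02, -2.18506600e-02,  2.14724256e+01]), 'ft_force': array([0.21347136, 0.52203175, 0.21429507]), 'wrist_torque': array([-0.03333924, -0.0289693 , -0.00919779]), 'grip_force': 0.0, 'opening': 0.08521723419103505}
scene [0.99274707 0.88871858 1.1735047 ] 459.4462159002903
jig 0.69 [289.216 281.616] [0.6199 0.0486 0.    ]
handle_grip 0.77 [263.232 241.296] [ 0.6499 -0.0629  0.103 ]
round_hollow 0.71 [280.576 277.008] [0.6605 0.0787 0.082 ]
square_hollow 0.91 [273.216 261.312] [0.6525 0.0114 0.082 ]
square_hollow 0.37 [298.176 194.784] [ 0.4375 -0.226   0.082 ]
spout_tip 0.65 [280.896 266.208] [0.6429 0.0465 0.
[... 1446 characters left out ...]
2 [245.312 156.48 ] [0.7196 0.235  0.018 ]
mortar 0.7 [149.504 238.416] [0.4354 0.5451 0.    ]
bottle 0.91 [193.728 171.6  ] [0.6667 0.4101 0.    ]
tray 0.77 [476.608 245.52 ] [ 0.4412 -0.5506  0.    ]
plate 0.83 [211.904 296.112] [0.2502 0.3276 0.    ]
plate 0.37 [236.416 210.576] [0.5372 0.2596 0.    ]
pestle 0.74 [300.48  185.616] [0.6286 0.0466 0.    ]
pestle 0.63 [403.968 261.408] [ 0.3814 -0.3066  0.    ]
saddle it knows: bottle, brake_tip, bridge, handle_grip, jar, jig, mortar, pestle, plate, round_hollow, spoon, spout_tip, square_hollow, tray
carriage it knows: bottle, brake_tip, bridge, handle_grip, jar, jig, mortar, pestle, plate, round_hollow, spoon, spout_tip, square_hollow, tray
```

Run:
```python
import cv2,numpy as np
a=cv2.imread('pics/scene0.png')[160:360,220:400]; b=cv2.imread('pics/top0.png')[110:260,200:380]
a=cv2.resize(a,None,fx=3,fy=3,interpolation=cv2.INTER_CUBIC)[:,:]
b=cv2.resize(b,None,fx=4.4,fy=4,interpolation=cv2.INTER_CUBIC)
b=cv2.resize(cv2.imread('pics/top0.png')[110:260,200:380],None,fx=4,fy=4,interpolation=cv2.INTER_CUBIC)
cv2.imwrite('pics/a.png',a);cv2.imwrite('pics/b.png',b)
```

```text
(no output)
```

View pics/a.png

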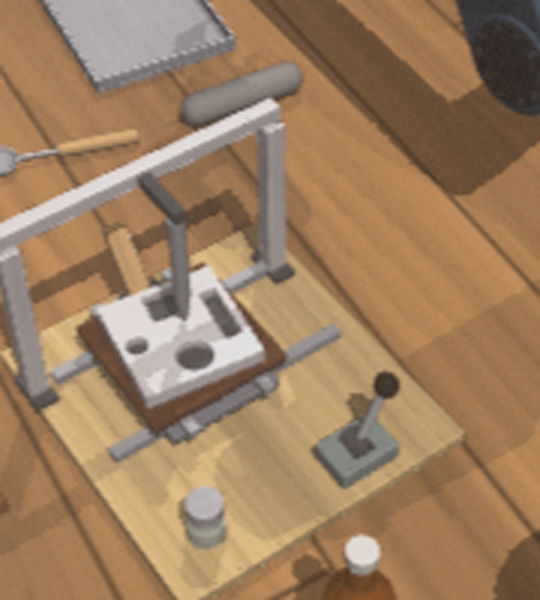

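View pics/b.png

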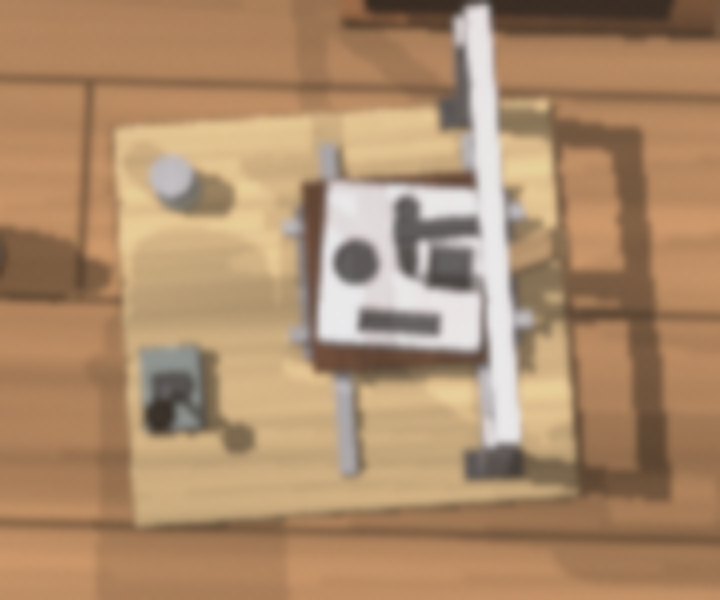

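Run:
```python
from h import *
c=np.array([[115,128],[550,98],[578,495],[135,525]])/4+[200,110]
W=np.array([ray('top',p/[640,480],.018)[:2] for p in c])
J=np.array([[240,-170],[-130,-170],[-130,170],[240,170]])/1e3
jm,wm=J.mean(0),W.mean(0)
H=(J-jm).T@(W-wm); th=np.arctan2(H[0,1]-H[1,0],H[0,0]+H[1,1])
R=np.array([[np.cos(th),-np.sin(th)],[np.sin(th),np.cos(th)]]); o=wm-R@jm
print('yaw',np.degrees(th),'o',o,'res',(J@R.T+o-W).round(4).tolist())
f=lambda w:(R.T@(np.array(w)-o)*1e3).round(1)
for n,w in dict(hg_t=(.646,-.0699),hg_s=(.6499,-.0629),rh_t=(.6518,.0799),rh_s=(.6605,.0787),sq_t=(.6377,.0123),sq_s=(.6525,.0114),sp_t=(.6336,.0373),sp_s=(.6429,.0465),br_t=(.5175,.2333),br_s=(.5162,.2332),bridge=(.6366,.0412),jar=(.7196,.235)).items(): print(n,f(w))
print('round by eye',ray('top',(np.array([356,261])/4+[200,110])/[640,480],.082), 'scene board corner',ray('scene',(np.array([465,435])/3+[220,160])/[640,480],.018), (R@[.24,.17]+o))
```

```text
yaw 95.4655046489707 o [0.62329371 0.03891652] res [[0.0016, 0.001], [-0.0, 0.0], [-0.0006, -0.0017], [-0.001, 0.0007]]
hg_t [-110.5  -12.2]
hg_s [-103.9  -16.8]
rh_t [ 38.1 -32.3]
rh_s [ 36.1 -40.8]
sq_t [-27.9 -11.8]
sq_s [-30.2 -26.5]
sp_t [ -2.6 -10.1]
sp_s [  5.7 -20.2]
br_t [203.6  86.8]
br_s [203.6  88.1]
bridge [  1.  -13.5]
jar [ 186.  -114.5]
round by eye [0.64576472 0.08210311 0.082     ] scene board corner [0.44022945 0.27122563 0.018     ] [0.43120742 0.26163352]
```

Emit:
play_rows([
  {"xyz": [20, 18, 4], "rot": [0, 0, 6.17]},
  {"xyz": [20, 18, 4], "rot": [0, 0, 6.17]},
  {"xyz": [20, 18, 4], "rot": [0, 0, 6.17]},
  {"xyz": [20, 18, 4], "rot": [0, 0, 6.17]},
  {"xyz": [20, 18, 4], "rot": [0, 0, 6.17]},
  {"xyz": [20, 18, 4], "rot": [0, 0, 6.17]},
  {"xyz": [20, 18, 4], "rot": [0, 0, 6.17]},
  {"xyz": [20, 18, 4], "rot": [0, 0, 6.17]},
  {"xyz": [20, 18, 4], "rot": [0, 0, 6.17]},
  {"xyz": [20, 18, 4], "rot": [0, 0, 6.17]},
], claw=-1)

```text
clock: 2.23
eef_pos: [0.4297, -0.4006, 0.2886]
tcp_rot: [180.0, 0.0, 83.5]
ft_force: [-0.2, -0.1, -0.3]
opening: 0.0854
grip_force: 0.0
```

Emit:
play_rows([
  {"xyz": [20, 18, 4], "rot": [0, 0, 6.17]},
  {"xyz": [20, 18, 4], "rot": [0, 0, 6.17]},
  {"xyz": [20, 18, 4], "rot": [4.98, 0.48, 0]},
  {"xyz": [20, 18, 4], "rot": [4.98, 0.48, 0]},
  {"xyz": [20, 18, 4], "rot": [4.98, 0.48, 0]},
  {"xyz": [20, 18, 4], "rot": [4.98, 0.48, 0]},
  {"xyz": [20, 18, 4], "rot": [4.98, 0.48, 0]},
  {"xyz": [20, 18, 4], "rot": [4.98, 0.48, 0]},
  {"xyz": [20, 18, 4], "rot": [4.98, 0.48, 0]},
  {"xyz": [0, 0, 0], "rot": [0, 0, 0]},
])

```text
clock: 3.07
eef_pos: [0.6113, -0.2381, 0.3223]
tcp_rot: [180.0, -35.3, 95.6]
ft_force: [-0.6, -0.7, -1.0]
opening: 0.0855
grip_force: 0.0
```

Run:
```python
from h import *
s=ctrl.state(); print({k:np.round(s[k],3) for k in ['clock','eef_pos','tcp_rot','joints']})
im=ctrl.grab_frame('wrist'); cv2.imwrite('pics/w1.png',im)
for th,z in [('handle_grip',.103),('round_hollow',.082),('square_hollow',.082),('spout_tip',.089),('brake_tip',.11),('jig',0)]:
    for q in ctrl.spot_point('wrist',th)[:2]: print(th,round(q['conf'],2),(np.array(q['location'])*[640,480]).round(),ray('wrist',q['location'],z).round(4))
```

```text
{'clock': np.float64(3.067), 'eef_pos': array([ 0.611, -0.238,  0.322]), 'tcp_rot': array([179.97 , -35.274,  95.639]), 'joints': array([-41.05 ,  38.905,  61.214,  24.318, 105.656, -45.456])}
handle_grip 0.79 [370. 187.] [ 0.6523 -0.0606  0.103 ]
round_hollow 0.62 [369. 101.] [0.6476 0.0838 0.082 ]
square_hollow 0.58 [361. 146.] [0.6398 0.0088 0.082 ]
spout_tip 0.78 [357. 125.] [0.633  0.0377 0.089 ]
jig 0.57 [348. 158.] [0.6289 0.0416 0.    ]
```

View pics/w1.png

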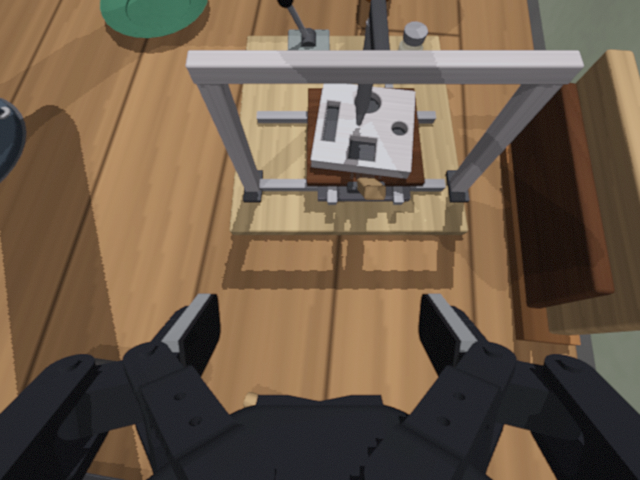

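Emit:
play_rows([
  {"xyz": [7, 19, -23], "rot": [0, 0, 0]},
  {"xyz": [7, 19, -23], "rot": [0, 0, 0]},
  {"xyz": [7, 19, -23], "rot": [0, 0, 0]},
  {"xyz": [7, 19, -23], "rot": [0, 0, 0]},
  {"xyz": [7, 19, -23], "rot": [0, 0, 0]},
  {"xyz": [7, 19, -21], "rot": [0, 0, 0]},
  {"xyz": [0, 0, 0], "rot": [0, 0, 0]},
  {"xyz": [0, 0, 0], "rot": [0, 0, 0]},
])

```text
clock: 4.08
eef_pos: [0.65, -0.1245, 0.1876]
tcp_rot: [-179.9, -35.1, 95.5]
ft_force: [-0.4, -0.4, 1.1]
opening: 0.0853
grip_force: 0.0
```

Run:
```python
from h import *
for p in [(232,232),(468,232)]: pass
s=ctrl.state(); print({k:np.round(s[k],4) for k in ['clock','eef_pos','tcp_rot','ft_force']})
im=ctrl.grab_frame('wrist'); cv2.imwrite('pics/w2.png',im)
for th,z in [('handle_grip',.103),('round_hollow',.082),('square_hollow',.082),('spout_tip',.089),('brake_tip',.11),('jig',0)]:
    for q in ctrl.spot_point('wrist',th)[:2]: print(th,round(q['conf'],2),(np.array(q['location'])*[640,480]).round(),ray('wrist',q['location'],z).round(4))
```

```text
{'clock': np.float64(4.0833), 'eef_pos': array([ 0.65  , -0.1245,  0.1876]), 'tcp_rot': array([-179.8522,  -35.0879,   95.5183]), 'ft_force': array([-0.359 , -0.4278,  1.0807])}
handle_grip 0.7 [336. 240.] [ 0.6578 -0.0636  0.103 ]
round_hollow 0.9 [342.  91.] [0.6525 0.0873 0.082 ]
square_hollow 0.81 [328. 165.] [0.6463 0.0092 0.082 ]
spout_tip 0.61 [321. 131.] [0.638  0.0374 0.089 ]
jig 0.72 [315. 176.] [0.6306 0.0428 0.    ]
```

View pics/w2.png

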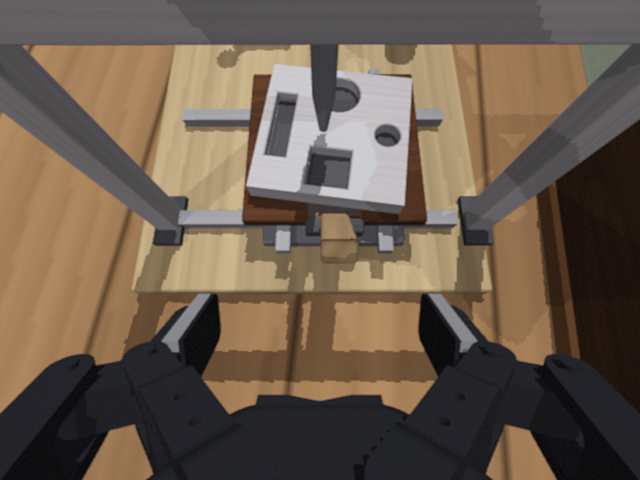

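Emit:
play_rows([
  {"xyz": [13, 1, 0], "rot": [0, 0, 0]},
  {"xyz": [-1, 12, -17], "rot": [0, 0, 0]},
  {"xyz": [-1, 12, -17], "rot": [0, 0, 0]},
  {"xyz": [-1, 12, -17], "rot": [0, 0, 0]},
  {"xyz": [-1, 12, -17], "rot": [0, 0, 0]},
  {"xyz": [-1, 12, -17], "rot": [0, 0, 0]},
  {"xyz": [0, 0, 0], "rot": [0, 0, 0]},
  {"xyz": [0, 0, 0], "rot": [0, 0, 0]},
])

```text
clock: 5.1
eef_pos: [0.6584, -0.0643, 0.103]
tcp_rot: [-179.9, -35.1, 95.5]
ft_force: [0.5, -0.4, -0.7]
opening: 0.0855
grip_force: 0.0
```

Run:
```python
from h import *
for th in range(1):
    s=ctrl.state(); print({k:np.round(s[k],4) for k in ['clock','eef_pos','tcp_rot','ft_force']})
im=ctrl.grab_frame('wrist'); cv2.imwrite('pics/w3.png',im)
for th,z in [('handle_grip',.103),('round_hollow',.082),('square_hollow',.082),('spout_tip',.089)]:
    for q in ctrl.spot_point('wrist',th)[:2]: print(th,round(q['conf'],2),(np.array(q['location'])*[640,480]).round(),ray('wrist',q['location'],z).round(4))
```

```text
{'clock': np.float64(5.1), 'eef_pos': array([ 0.6584, -0.0643,  0.103 ]), 'tcp_rot': array([-179.9082,  -35.0727,   95.4899]), 'ft_force': array([ 0.5482, -0.3577, -0.7179])}
handle_grip 0.68 [318. 310.] [ 0.6589 -0.0625  0.103 ]
round_hollow 0.58 [326.  71.] [0.6501 0.0857 0.082 ]
round_hollow 0.28 [415.   1.] [0.7048 0.152  0.082 ]
square_hollow 0.69 [306. 179.] [0.6457 0.01   0.082 ]
spout_tip 0.68 [298. 124.] [0.6379 0.04   0.089 ]
```

View pics/w3.png

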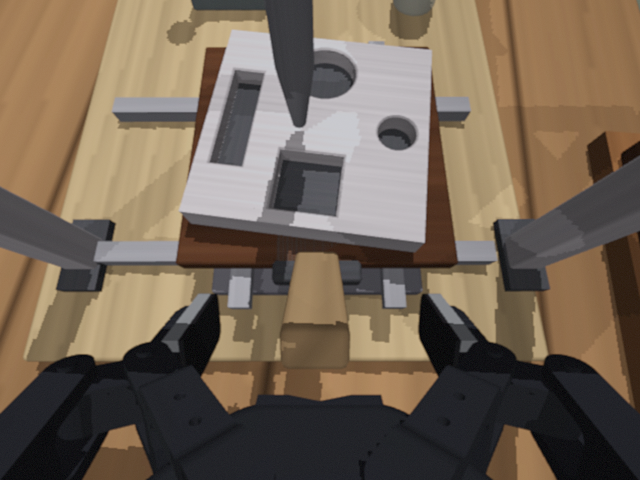

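Emit:
play_rows([
  {"xyz": [0, 0, 0], "rot": [0, 0, 0]},
  {"xyz": [0, 0, 0], "rot": [0, 0, 0]},
  {"xyz": [0, 0, 0], "rot": [0, 0, 0]},
  {"xyz": [0, 0, 0], "rot": [0, 0, 0]},
  {"xyz": [0, 0, 0], "rot": [0, 0, 0]},
  {"xyz": [0, 0, 0], "rot": [0, 0, 0]},
  {"xyz": [0, 0, 0], "rot": [0, 0, 0]},
  {"xyz": [0, 0, 0], "rot": [0, 0, 0]},
], claw=1, grip_force=40)

```text
clock: 6.02
eef_pos: [0.6587, -0.0646, 0.1035]
tcp_rot: [-180.0, -35.0, 95.5]
ft_force: [-1.1, -0.4, 2.2]
opening: 0.0235
grip_force: 44.0
```

Run:
```python
from h import *
s=ctrl.state(); print({k:np.round(s[k],4) for k in ['clock','eef_pos','tcp_rot','ft_force','opening','grip_force']})
im=ctrl.grab_frame('wrist'); cv2.imwrite('pics/w4.png',im)
for th,z in [('handle_grip',.103),('round_hollow',.082),('square_hollow',.082),('spout_tip',.089)]:
    for q in ctrl.spot_point('wrist',th)[:1]: print(th,round(q['conf'],2),(np.array(q['location'])*[640,480]).round(),ray('wrist',q['location'],z).round(4))
for n,p,z in [('round',(330,74),.082),('sq',(308,182),.082),('spout',(300,123),.089)]: print(n,ray('wrist',np.array(p)/[640,480],z).round(4))
```

```text
{'clock': np.float64(6.0167), 'eef_pos': array([ 0.6587, -0.0646,  0.1035]), 'tcp_rot': array([-179.9848,  -35.0322,   95.5216]), 'ft_force': array([-1.0532, -0.3842,  2.1613]), 'opening': np.float64(0.0235), 'grip_force': np.float64(43.9525)}
handle_grip 0.67 [319. 307.] [ 0.6581 -0.0601  0.103 ]
round_hollow 0.95 [331.  69.] [0.6515 0.0882 0.082 ]
square_hollow 0.86 [310. 179.] [0.6463 0.0109 0.082 ]
spout_tip 0.73 [297. 122.] [0.6363 0.0419 0.089 ]
round [0.6511 0.0844 0.082 ]
sq [0.6455 0.0091 0.082 ]
spout [0.6377 0.0415 0.089 ]
```

Emit:
play_rows([
  {"xyz": [-2, -5.5, 0], "rot": [0, 0, 0]},
  {"xyz": [-2, -5.5, 0], "rot": [0, 0, 0]},
  {"xyz": [-2, -5.5, 0], "rot": [0, 0, 0]},
  {"xyz": [-2, -5.5, 0], "rot": [0, 0, 0]},
  {"xyz": [-2, -5.5, 0], "rot": [0, 0, 0]},
  {"xyz": [-2, -5.5, 0], "rot": [0, 0, 0]},
  {"xyz": [-2, -5.5, 0], "rot": [0, 0, 0]},
  {"xyz": [-1, -5.5, 0], "rot": [0, 0, 0]},
  {"xyz": [0, 0, 0], "rot": [0, 0, 0]},
  {"xyz": [0, 0, 0], "rot": [0, 0, 0]},
])

```text
clock: 7.1
eef_pos: [0.6434, -0.1099, 0.1034]
tcp_rot: [-180.0, -35.0, 95.5]
ft_force: [-0.9, -1.2, 3.1]
opening: 0.0231
grip_force: 44.3
```

Run:
```python
from h import *
s=ctrl.state(); print({k:np.round(s[k],4) for k in ['clock','eef_pos','tcp_rot','ft_force','opening','grip_force']})
for n in ['wrist','top','scene']:
  im=ctrl.grab_frame(n); cv2.imwrite(f'pics/{n}5.png',im)
  for th,z in [('round_hollow',.082),('square_hollow',.082),('spout_tip',.089)]:
    for q in ctrl.spot_point(n,th)[:1]: print(n,th,round(q['conf'],2),(np.array(q['location'])*[640,480]).round(),ray(n,q['location'],z).round(4))
```

```text
{'clock': np.float64(7.1), 'eef_pos': array([ 0.6434, -0.1099,  0.1034]), 'tcp_rot': array([-179.9645,  -34.9644,   95.4768]), 'ft_force': array([-0.911 , -1.1664,  3.123 ]), 'opening': np.float64(0.0231), 'grip_force': np.float64(44.273)}
wrist round_hollow 0.86 [328.  70.] [0.6346 0.0424 0.082 ]
wrist square_hollow 0.75 [308. 180.] [ 0.6301 -0.0339  0.082 ]
wrist spout_tip 0.87 [333.  64.] [0.6374 0.0408 0.089 ]
top round_hollow 0.83 [301. 180.] [0.631  0.0419 0.082 ]
top square_hollow 0.92 [326. 182.] [ 0.6263 -0.0376  0.082 ]
top spout_tip 0.84 [301. 179.] [0.6341 0.0418 0.089 ]
scene round_hollow 0.59 [282. 265.] [0.6353 0.039  0.082 ]
scene square_hollow 0.81 [272. 251.] [ 0.638 -0.03   0.082]
scene spout_tip 0.98 [283. 266.] [0.6379 0.0498 0.089 ]
```

View pics/wrist5.png

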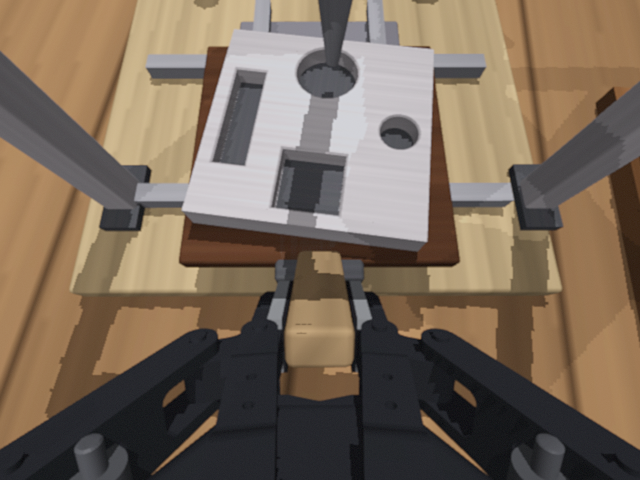

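Emit:
play_rows([
  {"xyz": [1.5, 0.5, 0], "rot": [0, 0, 0]},
  {"xyz": [1.5, 0.5, 0], "rot": [0, 0, 0]},
  {"xyz": [0, 0, 0], "rot": [0, 0, 0]},
  {"xyz": [0, 0, 0], "rot": [0, 0, 0]},
  {"xyz": [0, 0, 0], "rot": [0, 0, 0]},
  {"xyz": [0, 0, 0], "rot": [0, 0, 0]},
])

```text
clock: 8.2
eef_pos: [0.6473, -0.1074, 0.1034]
tcp_rot: [179.9, -35.0, 95.5]
ft_force: [1.2, -1.0, 2.8]
opening: 0.0233
grip_force: 44.2
```

Run:
```python
from h import *
s=ctrl.state(); print({k:np.round(s[k],4) for k in ['clock','eef_pos','tcp_rot','ft_force','opening','grip_force']})
for n in ['wrist','top','scene']:
  im=ctrl.grab_frame(n); cv2.imwrite(f'pics/{n}6.png',im)
  for th,z in [('round_hollow',.082),('square_hollow',.082),('spout_tip',.089)]:
    for q in ctrl.spot_point(n,th)[:1]: print(n,th,round(q['conf'],2),(np.array(q['location'])*[640,480]).round(1),ray(n,q['location'],z).round(4))
# hollow/spout by model: where spout axis at z=.082 should show
X=np.array(ray('wrist',np.array([332,63])/[640,480],.089))
cv2.imwrite('pics/w6c.png',cv2.resize(cv2.imread('pics/wrist6.png')[30:120,270:390],None,fx=5,fy=5,interpolation=cv2.INTER_CUBIC))
```

```text
{'clock': np.float64(8.2), 'eef_pos': array([ 0.6473, -0.1074,  0.1034]), 'tcp_rot': array([179.9299, -35.0193,  95.5332]), 'ft_force': array([ 1.173 , -1.0309,  2.8408]), 'opening': np.float64(0.0233), 'grip_force': np.float64(44.187)}
wrist round_hollow 0.56 [329.7  70.7] [0.6394 0.0441 0.082 ]
wrist square_hollow 0.71 [307.4 179.5] [ 0.6336 -0.0324  0.082 ]
wrist spout_tip 0.63 [325.5  66.3] [0.6369 0.0401 0.089 ]
top round_hollow 0.67 [303.5 176.3] [0.6436 0.0352 0.082 ]
top square_hollow 0.97 [325.4 181.4] [ 0.6289 -0.0359  0.082 ]
top spout_tip 0.73 [302.4 177. ] [0.6397 0.0385 0.089 ]
scene round_hollow 0.85 [280.2 262.8] [0.6363 0.0276 0.082 ]
scene square_hollow 0.74 [264.1 164.2] [ 0.4677 -0.4473  0.082 ]
scene spout_tip 0.83 [281.6 264.9] [0.6386 0.0429 0.089 ]
```

View pics/w6c.png

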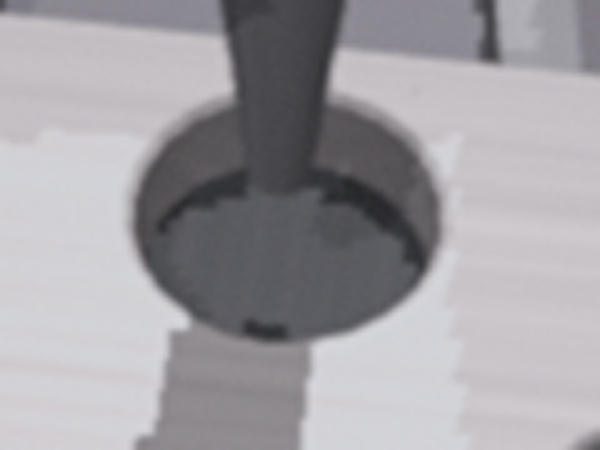

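Run:
```python
from h import *
r=ray('wrist',np.array([327.6,73.2])/[640,480],.082);s=ray('wrist',np.array([326.2,64])/[640,480],.089);print(r,s,s-r)
```

```text
[0.63787706 0.04190492 0.082     ] [0.63686736 0.04183995 0.089     ] [-1.00969734e-03 -6.49705603e-05  7.00000000e-03]
```

Emit:
play_rows([
  {"xyz": [0, 0, 0], "rot": [0, 0, 0]},
  {"xyz": [0, 0, 0], "rot": [0, 0, 0]},
  {"xyz": [0, 0, 0], "rot": [0, 0, 0]},
  {"xyz": [0, 0, 0], "rot": [0, 0, 0]},
  {"xyz": [0, 0, 0], "rot": [0, 0, 0]},
  {"xyz": [0, 0, 0], "rot": [0, 0, 0]},
  {"xyz": [0, 0, 0], "rot": [0, 0, 0]},
  {"xyz": [0, 0, 0], "rot": [0, 0, 0]},
  {"xyz": [0, 0, 0], "rot": [0, 0, 0]},
  {"xyz": [0, 0, 0], "rot": [0, 0, 0]},
])

```text
clock: 9.63
eef_pos: [0.6468, -0.1075, 0.1033]
tcp_rot: [180.0, -35.0, 95.5]
ft_force: [1.3, 0.3, 3.5]
opening: 0.0235
grip_force: 44.2
```

Emit:
play_rows([
  {"xyz": [0, 0, 0], "rot": [0, 0, 0]},
  {"xyz": [0, 0, 0], "rot": [0, 0, 0]},
  {"xyz": [0, 0, 0], "rot": [0, 0, 0]},
  {"xyz": [0, 0, 0], "rot": [0, 0, 0]},
  {"xyz": [0, 0, 0], "rot": [0, 0, 0]},
  {"xyz": [0, 0, 0], "rot": [0, 0, 0]},
  {"xyz": [0, 0, 0], "rot": [0, 0, 0]},
  {"xyz": [0, 0, 0], "rot": [0, 0, 0]},
])

```text
clock: 10.3
eef_pos: [0.6468, -0.1075, 0.1033]
tcp_rot: [180.0, -35.0, 95.5]
ft_force: [0.4, 0.7, 3.2]
opening: 0.0234
grip_force: 44.2
```

Emit:
play_rows([
  {"xyz": [0.5, 7.5, 0], "rot": [0, 0, 0]},
  {"xyz": [0.5, 7.5, 0], "rot": [0, 0, 0]},
  {"xyz": [0.5, 7.5, 0], "rot": [0, 0, 0]},
  {"xyz": [0.5, 7.5, 0], "rot": [0, 0, 0]},
  {"xyz": [0.5, 7.5, 0], "rot": [0, 0, 0]},
  {"xyz": [0.5, 7.5, 0], "rot": [0, 0, 0]},
  {"xyz": [0.5, 7.5, 0], "rot": [0, 0, 0]},
  {"xyz": [0.5, 7.5, 0], "rot": [0, 0, 0]},
  {"xyz": [0.5, 7.5, 0], "rot": [0, 0, 0]},
  {"xyz": [0.5, 7.5, 0], "rot": [0, 0, 0]},
])

```text
clock: 11.13
eef_pos: [0.6513, -0.0331, 0.1034]
tcp_rot: [-179.9, -35.0, 95.5]
ft_force: [-0.9, -2.5, 5.2]
opening: 0.0233
grip_force: 44.5
```

Emit:
play_rows([
  {"xyz": [0, 0, 0], "rot": [0, 0, 0]},
  {"xyz": [0, 0, 0], "rot": [0, 0, 0]},
  {"xyz": [0, 0, 0], "rot": [0, 0, 0]},
  {"xyz": [0, 0, 0], "rot": [0, 0, 0]},
])

```text
clock: 11.47
eef_pos: [0.6514, -0.0327, 0.1034]
tcp_rot: [-179.9, -35.1, 95.5]
ft_force: [-1.3, 0.8, 5.1]
opening: 0.0235
grip_force: 44.3
```

Run:
```python
from h import *
s=ctrl.state(); print({k:np.round(s[k],4) for k in ['clock','eef_pos','tcp_rot','ft_force','opening','grip_force']})
for n in ['wrist','top','scene']:
  im=ctrl.grab_frame(n); cv2.imwrite(f'pics/{n}7.png',im)
  for th,z in [('round_hollow',.082),('square_hollow',.082),('spout_tip',.089),('brake_tip',.11)]:
    for q in ctrl.spot_point(n,th)[:1]: print(n,th,round(q['conf'],2),(np.array(q['location'])*[640,480]).round(1),ray(n,q['location'],z).round(4))
cv2.imwrite('pics/w7c.png',cv2.resize(cv2.imread('pics/wrist7.png')[130:240,240:380],None,fx=5,fy=5,interpolation=cv2.INTER_CUBIC))
```

```text
{'clock': np.float64(11.4667), 'eef_pos': array([ 0.6514, -0.0327,  0.1034]), 'tcp_rot': array([-179.9495,  -35.0564,   95.5064]), 'ft_force': array([-1.3082,  0.8442,  5.0602]), 'opening': np.float64(0.0235), 'grip_force': np.float64(44.2921)}
wrist round_hollow 0.88 [328.   73.3] [0.6426 0.1166 0.082 ]
wrist square_hollow 0.56 [308.7 177.9] [0.6383 0.0434 0.082 ]
wrist spout_tip 0.63 [304.6 175.5] [0.6367 0.0408 0.089 ]
top round_hollow 0.58 [280.2 174.7] [0.6467 0.1106 0.082 ]
top square_hollow 0.78 [302.7 178.2] [0.6374 0.0375 0.082 ]
top brake_tip 0.37 [238.2 213.5] [0.513 0.236 0.11 ]
scene round_hollow 0.84 [292.  283.1] [0.6414 0.1164 0.082 ]
scene square_hollow 0.82 [281.4 266.8] [0.6403 0.0439 0.082 ]
scene spout_tip 0.66 [282.1 266.5] [0.6401 0.0494 0.089 ]
scene brake_tip 0.6 [349.1 288. ] [0.5153 0.2341 0.11  ]
```

View pics/w7c.png

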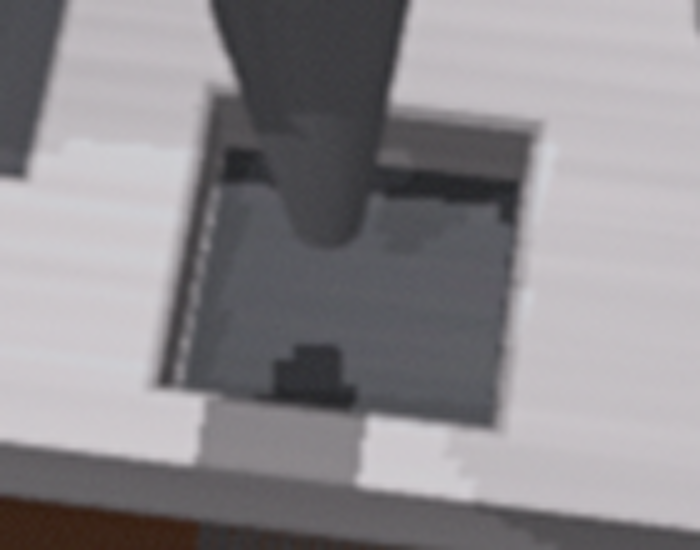

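Run:
```python
from h import *
r=ray('wrist',np.array([310.2,181])/[640,480],.082);s=ray('wrist',np.array([305.4,173.6])/[640,480],.089);print(r,s,s-r)
```

```text
[0.63939671 0.04153346 0.082     ] [0.63698563 0.04191956 0.089     ] [-0.00241108  0.0003861   0.007     ]
```

Emit:
play_rows([
  {"xyz": [-1, 0.2, 0], "rot": [0, 0, 0]},
  {"xyz": [-1, 0.1, 0], "rot": [0, 0, 0]},
  {"xyz": [0, 0, 0], "rot": [0, 0, 0]},
  {"xyz": [0, 0, 0], "rot": [0, 0, 0]},
  {"xyz": [0, 0, 0], "rot": [0, 0, 0]},
])

```text
clock: 12.63
eef_pos: [0.65, -0.033, 0.1034]
tcp_rot: [180.0, -35.0, 95.5]
ft_force: [0.1, -0.7, 5.5]
opening: 0.0231
grip_force: 44.5
```

Emit:
play_rows([
  {"xyz": [0, 0, 0], "rot": [0, 0, 0]},
  {"xyz": [0, 0, 0], "rot": [0, 0, 0]},
  {"xyz": [0, 0, 0], "rot": [0, 0, 0]},
  {"xyz": [0, 0, 0], "rot": [0, 0, 0]},
  {"xyz": [0, 0, 0], "rot": [0, 0, 0]},
  {"xyz": [0, 0, 0], "rot": [0, 0, 0]},
  {"xyz": [0, 0, 0], "rot": [0, 0, 0]},
  {"xyz": [0, 0, 0], "rot": [0, 0, 0]},
], claw=-1)

```text
clock: 13.3
eef_pos: [0.6498, -0.0323, 0.1033]
tcp_rot: [180.0, -35.0, 95.5]
ft_force: [0.6, 0.4, 0.2]
opening: 0.0852
grip_force: 0.0
```

Run:
```python
from h import *
s=ctrl.state(); print({k:np.round(s[k],4) for k in ['clock','eef_pos','tcp_rot','ft_force','opening','grip_force']})
n='wrist'
im=ctrl.grab_frame(n); cv2.imwrite(f'pics/{n}8.png',im)
for th,z in [('square_hollow',.082),('spout_tip',.089),('handle_grip',.103)]:
    for q in ctrl.spot_point(n,th)[:1]: print(n,th,round(q['conf'],2),(np.array(q['location'])*[640,480]).round(1),ray(n,q['location'],z).round(4))
```

```text
{'clock': np.float64(13.3), 'eef_pos': array([ 0.6498, -0.0323,  0.1033]), 'tcp_rot': array([179.9965, -35.0172,  95.5188]), 'ft_force': array([0.578 , 0.3949, 0.1991]), 'opening': np.float64(0.0852), 'grip_force': np.float64(0.0)}
wrist square_hollow 0.93 [310.  177.9] [0.6375 0.0439 0.082 ]
wrist spout_tip 0.89 [308.7 174.1] [0.6372 0.0423 0.089 ]
wrist handle_grip 0.63 [319.  306.7] [ 0.6493 -0.0276  0.103 ]
```

Emit:
play_rows([
  {"xyz": [1.5, -16, 23], "rot": [0, 0, 0]},
  {"xyz": [1.5, -16, 23], "rot": [0, 0, 0]},
  {"xyz": [1.5, -16, 23], "rot": [0, 0, 0]},
  {"xyz": [1.5, -16, 23], "rot": [0, 0, 0]},
  {"xyz": [1.5, -16, 23], "rot": [0, 0, 0]},
  {"xyz": [-26, -11, 18], "rot": [0, 0, 0]},
  {"xyz": [-26, -11, 18], "rot": [0, 0, 0]},
  {"xyz": [-26, -11, 18], "rot": [-4.98, -0.48, 0]},
  {"xyz": [-26, -11, 18], "rot": [-4.98, -0.48, 0]},
  {"xyz": [-26, -11, 18], "rot": [-4.98, -0.48, 0]},
])

```text
clock: 14.33
eef_pos: [0.526, -0.1684, 0.309]
tcp_rot: [-180.0, -19.8, 95.5]
ft_force: [-1.2, -0.3, 0.6]
opening: 0.0854
grip_force: 0.0
```

Emit:
play_rows([
  {"xyz": [-26, -11, 18], "rot": [-4.98, -0.48, 0]},
  {"xyz": [-26, -11, 18], "rot": [-4.98, -0.48, 0]},
  {"xyz": [-26, -11, 16], "rot": [-4.98, -0.48, 0]},
  {"xyz": [-15, 15, 0], "rot": [-4.98, -0.48, 0]},
  {"xyz": [-15, 25, 0], "rot": [0, 0, 0]},
  {"xyz": [0, 30, 0], "rot": [0, 0, 0]},
  {"xyz": [0, 30, 0], "rot": [0, 0, 0]},
  {"xyz": [0, 30, 0], "rot": [0, 0, 0]},
  {"xyz": [0, 30, 0], "rot": [0, 0, 0]},
  {"xyz": [0, 0, 0], "rot": [0, 0, 0]},
], claw=1, grip_force=20)

```text
clock: 15.17
eef_pos: [0.4178, -0.0358, 0.3604]
tcp_rot: [-180.0, -0.2, 95.8]
ft_force: [-0.1, -0.8, 0.6]
opening: 0.0
grip_force: 0.0
```

Run:
```python
from h import *
s=ctrl.state(); print({k:np.round(s[k],4) for k in ['clock','eef_pos','tcp_rot','ft_force','opening','joints']})
for n in ['top','wrist','scene']:
  im=ctrl.grab_frame(n); cv2.imwrite(f'pics/{n}9.png',im)
  for th,z in [('square_hollow',.082),('spout_tip',.089),('brake_tip',.11),('jar',.018)]:
    for q in ctrl.spot_point(n,th)[:1]: print(n,th,round(q['conf'],2),(np.array(q['location'])*[640,480]).round(1),ray(n,q['location'],z).round(4))
```

```text
{'clock': np.float64(15.1667), 'eef_pos': array([ 0.4178, -0.0358,  0.3604]), 'tcp_rot': array([-1.799777e+02, -1.795000e-01,  9.577380e+01]), 'ft_force': array([-0.1308, -0.8284,  0.6285]), 'opening': np.float64(0.0), 'joints': array([-20.3486,   5.8937, 100.3245,   0.1576,  73.881 , -26.1663])}
top square_hollow 0.79 [304.8 175.7] [0.6458 0.031  0.082 ]
top spout_tip 0.76 [302.5 176.2] [0.6424 0.0381 0.089 ]
top brake_tip 0.58 [236.7 212.5] [0.5161 0.2409 0.11  ]
top jar 0.65 [303.4 179.5] [0.6462 0.0368 0.018 ]
wrist square_hollow 0.94 [513.8 147.2] [0.6379 0.042  0.082 ]
wrist spout_tip 0.64 [515.2 145.9] [0.6352 0.0433 0.089 ]
wrist jar 0.53 [518.  214.4] [ 0.703  -0.0455  0.018 ]
scene square_hollow 0.85 [280.  266.8] [0.644  0.0418 0.082 ]
scene spout_tip 0.78 [280.4 261.2] [0.6352 0.0277 0.089 ]
scene brake_tip 0.64 [436.8 300.8] [0.3247 0.3952 0.11  ]
scene jar 0.51 [289.1 334.2] [0.7142 0.2322 0.018 ]
```

Emit:
play_rows([
  {"xyz": [3, 33, -5], "rot": [0, 0, 0]},
  {"xyz": [3, 33, -5], "rot": [0, 0, 0]},
  {"xyz": [3, 33, -10], "rot": [0, 0, 0]},
  {"xyz": [3, 33, -15], "rot": [0, 0, 0]},
  {"xyz": [3, 33, -20], "rot": [0, 0, 0]},
  {"xyz": [3, 33, -20], "rot": [0, 0, 0]},
  {"xyz": [3, 33, -20], "rot": [0, 0, 0]},
  {"xyz": [3, 33, -20], "rot": [0, 0, 0]},
  {"xyz": [0, 0, 0], "rot": [0, 0, 0]},
  {"xyz": [0, 0, 0], "rot": [0, 0, 0]},
])

```text
clock: 16.75
eef_pos: [0.4425, 0.2249, 0.2439]
tcp_rot: [-179.8, 0.0, 95.7]
ft_force: [-0.3, -0.0, 0.6]
opening: -0.0001
grip_force: 0.0
```

Run:
```python
from h import *
s=ctrl.state(); print({k:np.round(s[k],4) for k in ['clock','eef_pos','tcp_rot','ft_force','opening','joints']})
for n in ['wrist']:
  im=ctrl.grab_frame(n); cv2.imwrite(f'pics/{n}10.png',im)
  for th,z in [('square_hollow',.082),('spout_tip',.089),('brake_tip',.11),('jar',.018)]:
    for q in ctrl.spot_point(n,th)[:1]: print(n,th,round(q['conf'],2),(np.array(q['location'])*[640,480]).round(1),ray(n,q['location'],z).round(4))
```

```text
{'clock': np.float64(16.75), 'eef_pos': array([0.4425, 0.2249, 0.2439]), 'tcp_rot': array([-1.798173e+02,  4.050000e-02,  9.573060e+01]), 'ft_force': array([-0.2935, -0.007 ,  0.6002]), 'opening': np.float64(-0.0001), 'joints': array([ 1.403430e+01,  2.077720e+01,  1.003869e+02, -1.590000e-02,
        5.902250e+01,  8.312000e+00])}
wrist brake_tip 0.83 [413.6 230.3] [0.5195 0.2313 0.11  ]
wrist jar 0.62 [575.8 222. ] [0.7218 0.2344 0.018 ]
```

View pics/wrist10.png

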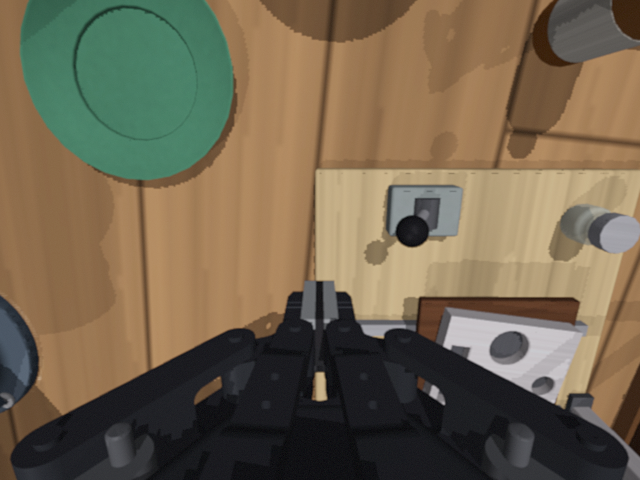

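Emit:
play_rows([
  {"xyz": [2, 1, -25], "rot": [0, 0, 0]},
  {"xyz": [2, 1, -25], "rot": [0, 0, 0]},
  {"xyz": [0, 0, -25], "rot": [0, 0, 0]},
  {"xyz": [0, 0, -25], "rot": [0, 0, 0]},
  {"xyz": [0, 0, -20], "rot": [0, 0, 0]},
  {"xyz": [0, 0, -12], "rot": [0, 0, 0]},
  {"xyz": [0, 0, 0], "rot": [0, 0, 0]},
  {"xyz": [0, 0, 0], "rot": [0, 0, 0]},
])

```text
clock: 17.67
eef_pos: [0.4477, 0.2249, 0.1136]
tcp_rot: [-180.0, 0.0, 95.4]
ft_force: [-0.4, -1.5, 0.4]
opening: -0.0004
grip_force: 0.0
```

Emit:
play_rows([
  {"xyz": [10, 1, 0], "rot": [0, 0, 0]},
  {"xyz": [10, 1, 0], "rot": [0, 0, 0]},
  {"xyz": [10, 1, 0], "rot": [0, 0, 0]},
  {"xyz": [10, 1, 0], "rot": [0, 0, 0]},
  {"xyz": [10, 1, 0], "rot": [0, 0, 0]},
  {"xyz": [10, 1, 0], "rot": [0, 0, 0]},
  {"xyz": [10, 1, 0], "rot": [0, 0, 0]},
  {"xyz": [10, 1, 0], "rot": [0, 0, 0]},
  {"xyz": [10, 1, 0], "rot": [0, 0, 0]},
  {"xyz": [0, 0, 0], "rot": [0, 0, 0]},
])

```text
clock: 18.5
eef_pos: [0.5405, 0.235, 0.1134]
tcp_rot: [179.8, -0.0, 95.5]
ft_force: [0.0, -0.1, -0.7]
opening: 0.0001
grip_force: 0.0
```

Run:
```python
from h import *
s=ctrl.state(); print({k:np.round(s[k],4) for k in ['clock','eef_pos','tcp_rot','ft_force']})
for n in ['wrist','top','scene']:
  im=ctrl.grab_frame(n); cv2.imwrite(f'pics/{n}11.png',im)
  for th,z in [('brake_tip',.115)]:
    for q in ctrl.spot_point(n,th)[:1]: print(n,th,round(q['conf'],2),(np.array(q['location'])*[640,480]).round(1),ray(n,q['location'],z).round(4))
```

```text
{'clock': np.float64(18.5), 'eef_pos': array([0.5405, 0.235 , 0.1134]), 'tcp_rot': array([ 1.797742e+02, -2.210000e-02,  9.548490e+01]), 'ft_force': array([ 0.0008, -0.1098, -0.6807])}
wrist brake_tip 0.78 [389.2 320.6] [0.5664 0.2378 0.115 ]
scene brake_tip 0.66 [333.3 296.5] [0.5725 0.2403 0.115 ]
```

Emit:
play_rows([
  {"xyz": [5, 0.5, 0], "rot": [0, 0, 0]},
  {"xyz": [5, 0.5, 0], "rot": [0, 0, 0]},
  {"xyz": [5, 0.5, 0], "rot": [0, 0, 0]},
  {"xyz": [5, 0.5, 0], "rot": [0, 0, 0]},
  {"xyz": [3, 0.3, 0], "rot": [0, 0, 0]},
  {"xyz": [0, 0, 0], "rot": [0, 0, 0]},
  {"xyz": [0, 0, 0], "rot": [0, 0, 0]},
])

```text
clock: 19.38
eef_pos: [0.5588, 0.2369, 0.1131]
tcp_rot: [-179.8, 0.0, 95.5]
ft_force: [-5.0, 0.1, 2.6]
opening: 0.0001
grip_force: 2.4
```

Run:
```python
from h import *
s=ctrl.state(); print({k:np.round(s[k],4) for k in ['clock','eef_pos','tcp_rot','ft_force']})
for n in ['wrist','scene']:
  im=ctrl.grab_frame(n); cv2.imwrite(f'pics/{n}12.png',im)
  for th,z in [('brake_tip',.11)]:
    for q in ctrl.spot_point(n,th)[:1]: print(n,th,round(q['conf'],2),(np.array(q['location'])*[640,480]).round(1),ray(n,q['location'],z).round(4))
```

```text
{'clock': np.float64(19.3833), 'eef_pos': array([0.5588, 0.2369, 0.1131]), 'tcp_rot': array([-1.797563e+02,  1.680000e-02,  9.551850e+01]), 'ft_force': array([-4.9997,  0.1181,  2.6399])}
wrist brake_tip 0.88 [384.7 312. ] [0.5861 0.2411 0.11  ]
scene brake_tip 0.41 [329.3 298. ] [0.5831 0.236  0.11  ]
```

Emit:
play_rows([
  {"xyz": [2, 0.2, 0], "rot": [0, 0, 0]},
  {"xyz": [2, 0.2, 0], "rot": [0, 0, 0]},
  {"xyz": [0, 0, 0], "rot": [0, 0, 0]},
  {"xyz": [0, 0, 0], "rot": [0, 0, 0]},
])

```text
clock: 19.92
eef_pos: [0.5592, 0.2369, 0.113]
tcp_rot: [-179.3, 0.1, 95.5]
ft_force: [-11.3, -1.7, 8.1]
opening: -0.0
grip_force: 5.9
```

Lever is against its stop. Retreat and check.

Emit:
play_rows([
  {"xyz": [-10, -1, 0], "rot": [0, 0, 0]},
  {"xyz": [-20, -2, 0], "rot": [0, 0, 0]},
  {"xyz": [-30, -3, 0], "rot": [0, 0, 0]},
  {"xyz": [-30, -3, 5], "rot": [0, 0, 0]},
  {"xyz": [-20, 0, 30], "rot": [0, 0, 0]},
  {"xyz": [0, 0, 30], "rot": [0, 0, 0]},
  {"xyz": [0, 0, 30], "rot": [0, 0, 0]},
  {"xyz": [0, 0, 30], "rot": [0, 0, 0]},
  {"xyz": [0, 0, 0], "rot": [0, 0, 0]},
  {"xyz": [0, 0, 0], "rot": [0, 0, 0]},
])

```text
clock: 20.75
eef_pos: [0.4569, 0.229, 0.2407]
tcp_rot: [179.5, -0.1, 95.5]
ft_force: [0.3, -0.2, -0.8]
opening: 0.0001
grip_force: 0.0
```

Run:
```python
from h import *
s=ctrl.state(); print({k:np.round(s[k],4) for k in ['clock','eef_pos','ft_force']})
for n in ['wrist','scene','top']:
  im=ctrl.grab_frame(n); cv2.imwrite(f'pics/{n}13.png',im)
  for th,z in [('brake_tip',.11),('square_hollow',.082),('spout_tip',.089)]:
    for q in ctrl.spot_point(n,th)[:1]: print(n,th,round(q['conf'],2),(np.array(q['location'])*[640,480]).round(1),ray(n,q['location'],z).round(4))
a=cv2.imread('pics/scene13.png')[160:360,200:420]
cv2.imwrite('pics/s13.png',cv2.resize(a,None,fx=3,fy=3,interpolation=cv2.INTER_CUBIC))
```

```text
{'clock': np.float64(20.75), 'eef_pos': array([0.4569, 0.229 , 0.2407]), 'ft_force': array([ 0.3493, -0.2155, -0.7574])}
scene brake_tip 0.46 [332.2 300.1] [0.5796 0.2465 0.11  ]
scene square_hollow 0.84 [282.4 268.2] [0.6402 0.0504 0.082 ]
scene spout_tip 0.71 [282.8 265.2] [0.6359 0.0458 0.089 ]
top brake_tip 0.42 [235.8 191.5] [0.5828 0.2467 0.11  ]
top square_hollow 0.81 [302.4 180.3] [0.6305 0.0384 0.082 ]
top spout_tip 0.64 [302.8 175.3] [0.6454 0.0374 0.089 ]
```

View pics/s13.png

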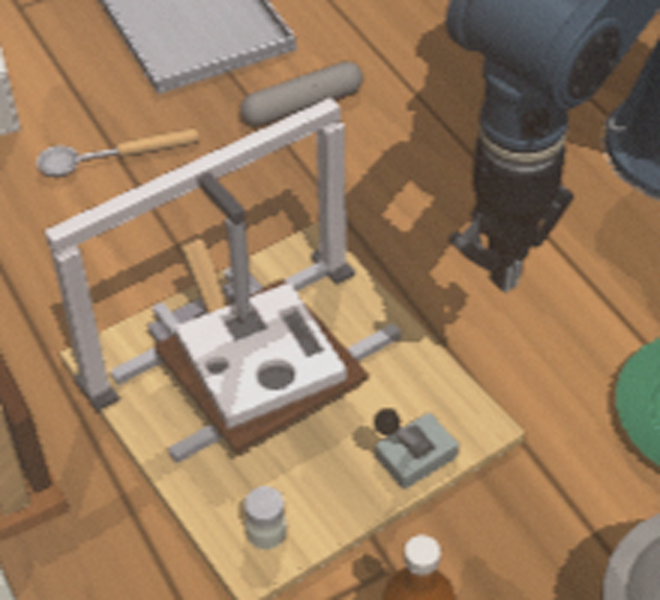

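The scene crop shows the knob at (387,420), leaning over away from the robot. The square hollow is under the spout at (243,325), and the jar, bottle, spoon and pestle look undisturbed.

```bash
python3 -c "
from station import ctrl
print(ctrl.finish_job())"
```

```text
the job is handed in; nothing more can be done
None
```

The job is handed in at about 21 s of the 54 s: the round hollow paused under the spout for over 2 s, the square hollow was then centred and the handle released, and the brake lever was pushed to its stop. By my camera measurements both hollows were about 1 mm off centre. No result was returned.

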